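Hang the cleaning basket on the drain hook

TASK

Hang the cleaning basket with the blue grip by its wire handle on the hook of the drain stand, so that it hangs freely above the white drip dish, and let go of it. Keep it upright on the way so that no part spills, and leave the basket with the red grip and the other loose things on the bench where they are.

Things in the scene. Friction and masses are not known exactly. Their poses are not given: they have to be found in the camera images.
- blue_basket: the basket to hang: slotted round steel basket, 76 mm across, 45 mm tall, brass parts fixed in it, about 0.2 kg. A fixed wire handle (6 mm wire) arches over it in its own y-z plane: the wires rise from the rim at y = -37 and 37 mm to z = 88 mm, then lean in to the top wire at z = 118 mm. Grip above that; total height 172 mm. Origin: centre of underside, z up. Stands on the left or right of the bench
- blue_basket_grip (a point): centre of the blue square plastic grip, 22 x 22 mm (sides along the basket's x and y) and 32 mm tall, on a thin stem 22 mm long above the top wire; 156 mm above the basket's underside. Can be gripped from above across either pair of sides
- blue_basket_bar (a point): middle of the top wire of the blue basket's handle, on the wire's axis: 118 mm above the underside, 38 mm below the centre of the grip. The wire runs along the basket's y, with a free opening 70 mm high between it and the rim; it is to rest on the hook
- drain_stand: fixed stand: base plate 140 x 110 x 12 mm with a white drip dish, a post at its own x = 58 mm, and a hook of 8 mm round bar in its x-z plane (y = 0). From the post's top (244 mm up) the bar slopes down to its lowest point at x = -25 mm, then turns up to a yellow tip at x = -50 mm, top 244 mm up. The tip is on the stand's -x side, roughly towards the robot: a handle comes on from there. Origin: under the base
- hook_seat (a point): top surface of the hook's bar at its lowest point, 219 mm above the bench, at x = -25 mm of the stand; a handle wire lies here with its axis 3 mm higher. The upturned tip is 25 mm in front of it (stand's -x), the post 83 mm behind it
- red_basket: the other basket, to be left alone: of the same shape and size as the blue one but with a red grip, standing on the other side of the bench; loose; origin at the centre of its underside
- dome: glass dust cover with a brass knob, 76 mm across, 59 mm tall, loose, to be left alone; origin at the centre of its underside
- blower: black rubber hand blower standing upright, 54 mm across, 100 mm tall, loose, to be left alone; origin at the centre of its underside
- eyeglass: black eyeglass loupe standing on its wide end, 42 mm across, 42 mm tall, loose, to be left alone; origin at the centre of its underside
- tweezers: steel tweezers lying on the bench, 120 mm long (own x), 8 mm high, loose, to be left alone; origin at the centre of the underside
There are look-alikes about, which are no part of the job. What is shaped like the drain_stand but orange is not meant. Leave any orange look-alike of the blue_basket alone.

How it is judged:
By the outcome, as a careful person would: the job done as asked, in the order asked, and still so for the second after the job is handed in, with the robot touching nothing.
It also fails if it takes over 45 s, if anything falls off the work surface, if the arm or the gripper's body presses on something with over 40 N, if the wrist force passes 120 N, or if a joint passes its speed limit or range.

ROBOT

A 6-joint arm with a two-finger parallel gripper is mounted at the origin on the work surface. World frame = base frame: x ahead of the robot, y to its left, z up, the work surface at z = 0. Lengths are in m, angles in degrees, forces in N, time in s.
With the tool pointing down it reaches from about 0.25 to 0.725 m from the base axis. Payload 9.7 kg.
Tool frame: the origin (TCP) lies on the centre line of the jaws, within the pads' length; the fingertips stand 14 mm ahead of it and the grasp point (between the pads) lies 5 mm behind it; z points along the fingers, y is the line along which they close (so a half turn about z gives the same grasp; the last joint's range is limited). The gripper opens to 85 mm and grips with 20 to 120 N. Pads are 22 mm wide; open, the fingers measure 114 mm over their backs; the gripper's body (76 mm by 85 mm) begins 54 mm behind the grasp point. The pads swing forward as they close: fully open they stand 13 mm farther back than shut.
Start: joints at [76.662, 4.979, 10.078, 95.1, 0, 90], TCP at [0.127, 0.535, 0.245] pointing down, gripper open.
Joint ranges: [-179.16, 179.16], [-48.56, 103.87], [-65.8, 70.77], [-126.05, 130.52], [-82.76, 87.17], [-180, 180]. Speed limits (degrees/s): [127.2, 127.2, 147.25, 180, 180, 180].

INTERFACE

Orientations are given as [roll, pitch, yaw] about the fixed x, y, z axes, in that order (R = Rz(yaw) Ry(pitch) Rx(roll)).
In Python, from workcell import bot, camera, get_calibration, ticket gives the robot as it stands. The module is installed in compiled form; this text tells all that it offers.
- The arm moves only by the tool send_rows, never from a script. Its arguments are lists of equal length, an entry for each row: "linear": the shift along the tool's x, y, z in m, a list of three; "twist": the turn, a rotation vector about the tool's x, y, z in units of 10 degrees (1.0 is 10 degrees), a list of three; "gripper": the opening in per cent of the stroke, from 0 (shut) to 100 (fully open). In form: {"linear": [[x, y, z], ...], "twist": [[wx, wy, wz], ...], "gripper": [gripper, ...]}. A call has 1 to 8 rows; each row shifts and turns the commanded pose from where the row before left it, along the tool's axes as they then stand; what a row does not reach is not made up. A row lasts 1/8 s, in which the tool goes at most 62.5 mm and 10.7 degrees, less where a joint would pass 70% of its speed; a pose out of reach is approached as far as the arm can. A call with a gripper value outside its range is refused whole. The fingers move at their own pace and stop on an object; "grip_force" is the grip in N (left out, the last holds). Time passes only in rows, so rows that do not move let the fingers close. It gives the time, the measured TCP pose, the force, the opening and the grip force at its end, in the units of the state.
- bot.get_obs(): the state, without advancing time (a new reading comes with each control period).
- camera(name): name is "side" or "top" or "wrist"; returns the picture (384x512x3 uint8, red, green, blue); there is no depth.
- get_calibration(name): a dict with "fx", "fy", "cx", "cy" (pixels), "origin" and "orientation" of the camera in the world; the wrist camera has in their place "hand_eye" (4x4, takes a point from camera to tool coordinates, whose origin is the TCP and whose axes are the flange's). Camera axes: x right, y down, z forward; pixel columns grow to the right and rows downward; lengths in m; the calibration is good to about 2 mm. A picture is of the moment at which its call begins: read the wrist's pose just before it. get_calibration takes no time and is no camera call.
- ticket.job_done(): hands the job in; it is judged then, once.
The state is a dict: "time": time; "q": joint angles; "qd": joint speeds; "joint_efforts": joint torques, N m; "ee_pos": TCP position; "tcp_rot": TCP orientation; "wrist_force": force on the tool from outside, world axes, zero at the start; "torque": the same for the moment, N m; "opening": finger opening in m; "grasp_force": force on a finger pad.
Only numpy, scipy, OpenCV 4.12 (cv2) and the standard library are available. Lean on these libraries where they do the work, as an engineer would, in place of code of your own. Each camera call takes 0.05 s, during which the arm holds its last target. There are 200 camera calls.

## Working session

There is one attempt and no reset: what is moved stays moved. The work goes in short steps, Python scripts to look and compute and a tool call to move; the robot and the scene stay as the last step left them, time stands still between calls to the robot, and variables do not carry over. Pictures are saved under pics/ and viewed, at most 13 in all, crops included, and the job is handed in when it is done.

Besides the shell and the picture viewer there is one more tool, called after ">>>" by a JSON object that holds its "name" and its "arguments", one argument or row to a line. send_rows: Moves the arm, as the interface text tells. Its arguments: {"type":"object","properties":{"linear":{"type":"array"},"twist":{"type":"array"},"gripper":{"type":"array"},"grip_force":{"type":"number"}},"required":["linear","twist","gripper"]}

```bash
mkdir -p pics
python3 - <<'E'
from workcell import bot,camera,get_calibration
import cv2
o=bot.get_obs();print(o)
for n in("side","top"):
    im=camera(n);cv2.imwrite(f"pics/{n}0.png",im[:,:,::-1]);print(n,get_calibration(n))
print(get_calibration("wrist"))
E
```

```text
{'time': 0.0, 'q': array([ 7.66598705e+01,  5.01038191e+00,  1.00330190e+01,  9.51004825e+01,
       -8.70716296e-04,  8.99990933e+01]), 'qd': array([ 0.03206712,  0.04792449,  0.07440968, -0.06576338, -0.11829742,
       -0.08947149]), 'joint_efforts': array([-3.98313796e-04, -5.20394933e+01,  4.64798677e+01,  1.65694073e-02,
       -4.92892366e-05,  4.68901419e-06]), 'ee_pos': array([0.12685386, 0.53493788, 0.24457711]), 'tcp_rot': array([-1.79922155e+02,  8.69483610e-04,  1.66660778e+02]), 'wrist_force': array([0.14438952, 0.21882183, 0.50701786]), 'torque': array([-0.00651468, -0.03692227,  0.03287855]), 'grasp_force': 0.0, 'opening': 0.08500835988625823}
side {'fx': 408.59700484424144, 'fy': 408.59700484424144, 'cx': 254.45550375275383, 'cy': 192.36066512902434, 'origin': array([0.38013398, 0.95759714, 0.747997  ]), 'orientation': array([-1.22819239e+02, -4.01160365e-02, -1.75689502e+02])}
top {'fx': 470.44337905410424, 'fy': 470.44337905410424, 'cx': 247.80649840305284, 'cy': 200.89884385571239, 'origin': array([ 0.13081934, -0.00260365,  1.74127956]), 'orientation': array([-169.79042554,   -0.54398372,  -88.65180769])}
{'fx': 278.103269092357, 'fy': 278.103269092357, 'cx': 253.6599653130968, 'cy': 189.71570453105764, 'hand_eye': array([[-1.05106816e-04, -9.51350353e-01, -3.08111172e-01,
         7.93255906e-02],
       [ 9.99999919e-01,  1.94641371e-05, -4.01231870e-04,
         2.57714555e-04],
       [ 3.87709200e-04, -3.08111189e-01,  9.51350275e-01,
        -1.28296863e-01],
       [ 0.00000000e+00,  0.00000000e+00,  0.00000000e+00,
         1.00000000e+00]])}
```

View pics/side0.png

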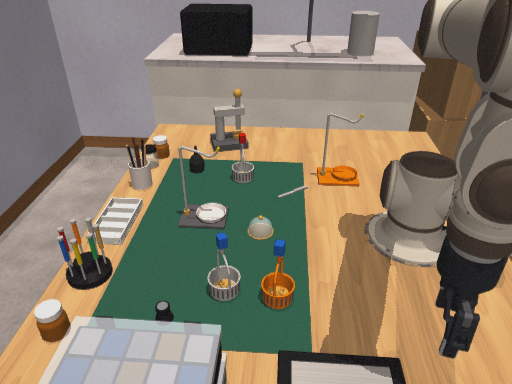

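View pics/top0.png

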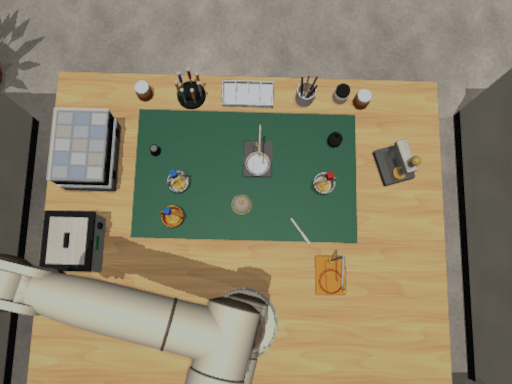

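The side view shows the steel basket with the blue grip at (222,240), the orange decoy at (280,247), and the stand base at (204,215) with its hook tip near (218,152). In the top view the basket is at (178,181) and the stand at (258,158).

```bash
cat > h.py <<'E'
import numpy as np,cv2
from scipy.spatial.transform import Rotation as R
from workcell import bot,camera,get_calibration
def pose(n,o=None):
    c=get_calibration(n)
    if n=="wrist":
        T=R.from_euler('xyz',o['tcp_rot'],degrees=True).as_matrix();H=c['hand_eye']
        return c,T@H[:3,:3],T@H[:3,3]+o['ee_pos']
    return c,R.from_euler('xyz',c['orientation'],degrees=True).as_matrix(),c['origin']
def ray(P,uv):
    c,M,t=P;d=M@np.array([(uv[0]-c['cx'])/c['fx'],(uv[1]-c['cy'])/c['fy'],1]);return t,d/np.linalg.norm(d)
def onz(P,uv,z):
    t,d=ray(P,uv);return t+d*(z-t[2])/d[2]
def tri(rs):
    A=sum(np.eye(3)-np.outer(d,d) for t,d in rs);b=sum((np.eye(3)-np.outer(d,d))@t for t,d in rs);x=np.linalg.solve(A,b)
    return x,[round(float(np.linalg.norm(np.cross(x-t,d))),4) for t,d in rs]
def proj(P,x):
    c,M,t=P;v=M.T@(np.array(x)-t);return np.array([c['fx']*v[0]/v[2]+c['cx'],c['fy']*v[1]/v[2]+c['cy']])
def blobs(im,lo,hi,amin=5):
    m=cv2.inRange(cv2.cvtColor(im,cv2.COLOR_RGB2HSV),lo,hi)
    n,_,s,c=cv2.connectedComponentsWithStats(m);return [(c[i].round(1),s[i].tolist()) for i in range(1,n) if s[i][4]>=amin]
BLUE=((105,150,40),(130,255,255));YEL=((20,130,120),(32,255,255));WHITE=((0,0,190),(180,25,255))
E
python3 - <<'E'
from h import *
I={n:cv2.imread(f"pics/{n}0.png")[:,:,::-1].copy() for n in("side","top")}
for n in I:
    print(n,"blue",[b for b in blobs(I[n],*BLUE)]);print(" yel",[b for b in blobs(I[n],*YEL,2) if 1])
S,T=pose("side"),pose("top")
print(tri([ray(S,(222,240)),ray(T,(174,174))]))
print("stand base ",onz(T,(258,158),.012),onz(S,(204,215),.012),onz(T,(258,164),.02),onz(S,(211,213),.02))
a=cv2.resize(I["side"][135:310,160:310],None,fx=3.4,fy=3.4,interpolation=cv2.INTER_CUBIC)
b=cv2.resize(I["top"][115:235,145:290],None,fx=2,fy=2,interpolation=cv2.INTER_CUBIC)
c=np.zeros((600,800,3),np.uint8);c[:a.shape[0],:a.shape[1]]=a;c[:b.shape[0],510:510+b.shape[1]]=b
cv2.imwrite("pics/z.png",c[:,:,::-1])
E
```

```text
side blue [(array([221.5, 240.5]), [216, 233, 12, 17, 155]), (array([ 64. , 250.6]), [59, 241, 10, 20, 85]), (array([279. , 247.5]), [274, 240, 11, 16, 161])]
 yel [(array([237. ,  89.5]), [237, 89, 1, 2, 2]), (array([361.4, 115.6]), [360, 114, 4, 5, 12]), (array([217.3, 149.1]), [216, 147, 4, 6, 15]), (array([260. , 215.5]), [260, 215, 1, 2, 2]), (array([ 76.7, 253.6]), [72, 244, 10, 21, 92])]
top blue [(array([180. ,  78.5]), [179, 76, 3, 6, 8]), (array([173.1, 173.8]), [170, 170, 7, 8, 38]), (array([166.6, 210.8]), [164, 208, 7, 7, 37])]
 yel [(array([256.5, 145.5]), [256, 145, 2, 2, 2]), (array([259. , 155.5]), [259, 155, 1, 2, 2]), (array([416.8, 159.4]), [413, 156, 8, 8, 34]), (array([415. , 163.2]), [414, 163, 3, 2, 4]), (array([397. , 173.5]), [394, 168, 11, 11, 29]), (array([179. , 183.1]), [174, 178, 11, 11, 61]), (array([322., 185.]), [318, 181, 11, 10, 44]), (array([241.3, 201.7]), [241, 201, 2, 2, 3]), (array([172.5, 205. ]), [171, 205, 4, 1, 4]), (array([173.2, 219.1]), [168, 215, 12, 9, 58]), (array([329.8, 260.4]), [329, 258, 4, 5, 9]), (array([343.6, 290.6]), [342, 289, 4, 4, 9])]
(array([0.50586135, 0.24625054, 0.15571209]), [0.0012, 0.0012])
stand base  [ 0.60907533 -0.04650216  0.012     ] [ 0.60973519 -0.0411844   0.012     ] [ 0.58348716 -0.04675937  0.02      ] [ 0.58781754 -0.04219908  0.02      ]
```

View pics/z.png

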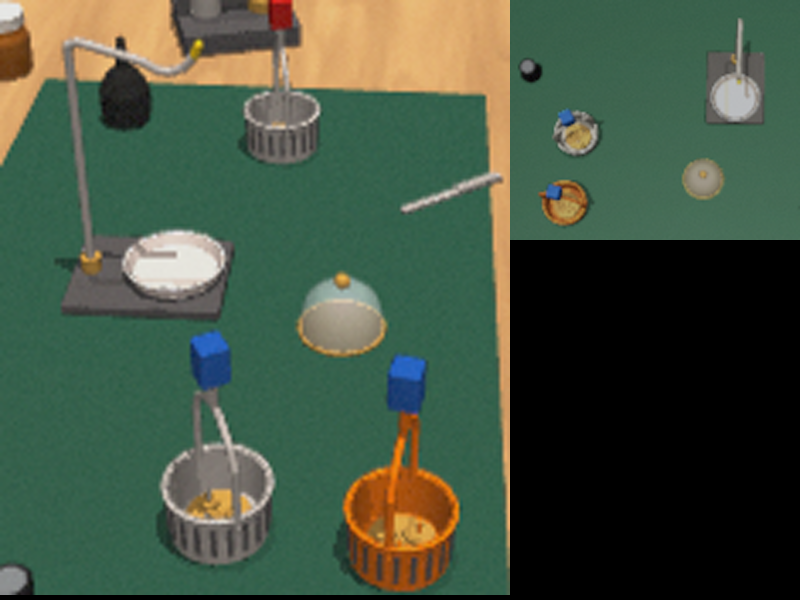

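The zoomed crop shows the steel basket's handle running from far-left (200,470) to near-right (237,525), so the basket is turned about 20°. The hook opens toward the robot with its yellow tip at (198,48). I'll move the wrist camera over the basket.

>>> {"name": "send_rows", "arguments": {
  "linear": [
    [-0.052,-0.024,-0.012],
    [-0.052,-0.024,-0.012],
    [-0.052,-0.024,-0.012],
    [-0.052,-0.024,-0.012],
    [-0.052,-0.024,-0.007],
    [-0.052,-0.024,0],
    [-0.052,-0.024,0],
    [-0.052,-0.024,0]
  ],
  "twist": [
    [0,0,0],
    [0,0,0],
    [0,0,0],
    [0,0,0],
    [0,0,0],
    [0,0,0],
    [0,0,0],
    [0,0,0]
  ],
  "gripper": [80,80,80,80,80,80,80,80]
}}

```text
time: 1.1
ee_pos: [0.4886, 0.2509, 0.3]
tcp_rot: [-180.0, -0.0, 166.7]
wrist_force: [0.1, 0.3, 0.6]
opening: 0.0683
grasp_force: 0.0
```

Run:
```python
from h import *
o=bot.get_obs();im=camera("wrist");print(o['ee_pos'],o['tcp_rot'],o['time']);cv2.imwrite("pics/w1.png",im[:,:,::-1])
W,S,T=pose("wrist",o),pose("side"),pose("top")
for b in blobs(im,*BLUE,50): print(b,onz(W,b[0],.156))
print("proj",proj(W,(.506,.246,.156)))
tip=tri([ray(S,(217.3,149.1)),ray(T,(259,155.5))]);print("tip",tip, "tip plane",onz(S,(217.3,149.1),.241))
print("post",onz(S,(181,148),.244),onz(T,(260,126),.244), "foot S",onz(S,(187,212),.012))
# feet of handle on rim, side
print("feet",onz(S,(160+200/3.4,135+465/3.4),.045),onz(S,(160+237/3.4,135+522/3.4),.045))
# base plate corners in side zoom
for u,v in((92,238),(234,242),(220,316),(63,312)): print(onz(S,(160+u/3.4,135+v/3.4),.012))
```

```text
[0.48861088 0.25092238 0.30001182] [-1.79992606e+02 -1.73063191e-02  1.66659377e+02] 1.1
(array([238.8,  59.7]), [226, 45, 26, 31, 730]) [0.37528776 0.26428208 0.156     ]
(array([256.5, 198.8]), [243, 183, 28, 33, 613]) [0.50756779 0.24958895 0.156     ]
proj [252.79443797 198.16813765]
tip (array([ 0.55682409, -0.04389887,  0.23692724]), [0.0013, 0.0013]) tip plane [ 0.55675635 -0.03654959  0.241     ]
post [ 0.65571878 -0.02965184  0.244     ] [ 0.6551621  -0.04510541  0.244     ] foot S [ 0.66496004 -0.05277649  0.012     ]
feet [0.52137255 0.23357586 0.045     ] [0.4879464  0.28646891 0.045     ]
[ 0.67290956 -0.0903908   0.012     ]
[ 0.54004585 -0.09398153  0.012     ]
[0.53779699 0.01788872 0.012     ]
[0.67387229 0.02263188 0.012     ]
```

View pics/w1.png

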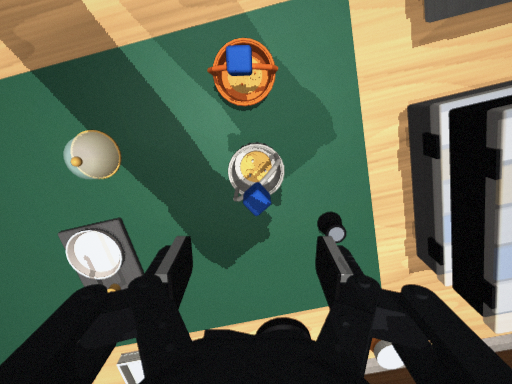

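The wrist view shows the blue grip at (256,199) above the steel basket, whose rim is centred at (256,169), and the handle wire running from (238,195) to (277,155). Next I'll get the yaw from the grip's top square and the wire.

Run:
```python
from h import *
o=bot.get_obs();im=cv2.imread("pics/w1.png")[:,:,::-1].copy()
W=pose("wrist",o)
f=[onz(W,p,.06)[:2] for p in((238,195),(277,155))];d=f[1]-f[0];print("wire",np.degrees(np.arctan2(d[1],d[0])),np.linalg.norm(d))
h=cv2.cvtColor(im,cv2.COLOR_RGB2HSV);m=cv2.inRange(h,*BLUE);m[:175]=0
v=h[...,2][m>0];print(np.percentile(v,[5,25,50,75,95]))
for t in (np.percentile(v,95)*.85,):
    mm=((m>0)&(h[...,2]>t)).astype(np.uint8);c=max(cv2.findContours(mm,0,2)[0],key=cv2.contourArea)
    q=cv2.boxPoints(cv2.minAreaRect(c));w=np.array([onz(W,p,.172)[:2] for p in q]);print(q.round(1).tolist(),w.mean(0))
    for i in range(4):
        e=w[(i+1)%4]-w[i];print(np.linalg.norm(e),np.degrees(np.arctan2(e[1],e[0])))
a=cv2.resize(im[130:230,200:320],None,fx=6,fy=6,interpolation=cv2.INTER_CUBIC);cv2.imwrite("pics/w1z.png",a[:,:,::-1])
```

```text
wire 123.29057320929303 0.07745108605094797
[ 77.  89. 116. 144. 205.]
[[252.0, 195.0], [257.0, 190.0], [268.0, 201.0], [263.0, 206.0]] [0.50566724 0.25033265]
0.007031833400427936 123.04991355767585
0.015622097498424853 30.154779386070256
0.007128533191156024 -56.197055658717694
0.01572078232373154 -150.17771663783657
```

View pics/w1z.png

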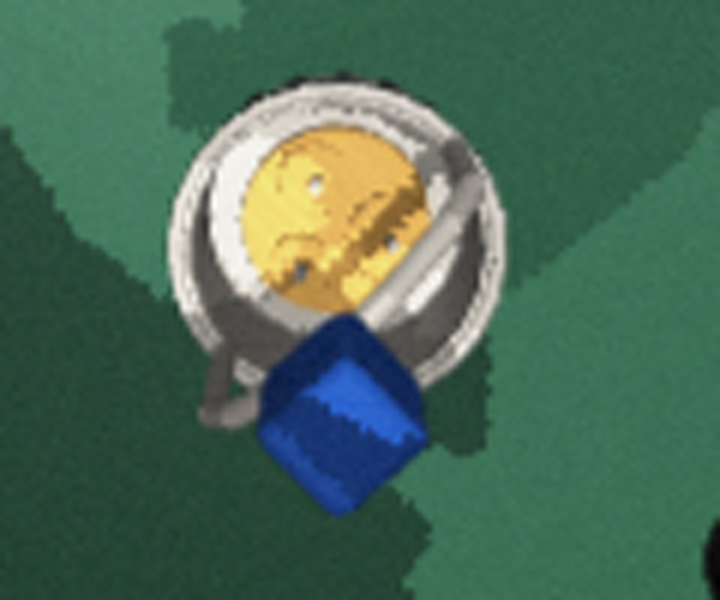

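The crop shows the grip's top face with corners at about (258,435), (345,357), (428,435) and (340,515), and the wire shoulders at (208,415) and (475,178).

Run:
```python
from h import *
o=bot.get_obs();W=pose("wrist",o)
g=lambda p,z:onz(W,(200+p[0]/6-.4,130+p[1]/6-.4),z)[:2]
w=np.array([g(p,.172) for p in((258,435),(345,357),(428,435),(340,515))]);print(w.mean(0))
for i in range(4):
    e=w[(i+1)%4]-w[i];print(np.linalg.norm(e),np.degrees(np.arctan2(e[1],e[0])))
a,b=g((208,415),.09),g((475,178),.09);d=b-a;print((a+b)/2,np.linalg.norm(d),np.degrees(np.arctan2(d[1],d[0])))
```

```text
[0.50920752 0.24618345]
0.01946661144986214 119.88679285685981
0.01904905141969461 31.96188034674135
0.02012922666638597 -58.836149373520826
0.019485206588544753 -150.01871382278097
[0.509286   0.24590166] 0.07612464291198204 119.24458502633254
```

```bash
python3 -c "
from h import *
print(bot.get_obs()['q'].round(1))"
```

```text
[ 2.670e+01  6.800e+00  1.810e+01  1.013e+02 -1.000e-01  4.020e+01]
```

>>> {"name": "send_rows", "arguments": {
  "linear": [
    [-0.021,0,0],
    [0,0,0.014],
    [0,0,0.014],
    [0,0,0.014],
    [0,0,0.014],
    [0,0,0.014],
    [0,0,0]
  ],
  "twist": [
    [0,0,0],
    [0,0,-0.87],
    [0,0,-0.87],
    [0,0,-0.87],
    [0,0,-0.87],
    [0,0,-0.87],
    [0,0,0]
  ],
  "gripper": [80,80,80,80,80,80,80]
}}

```text
time: 2.02
ee_pos: [0.5073, 0.2473, 0.229]
tcp_rot: [180.0, -0.1, -149.9]
wrist_force: [0.4, -0.2, 0.2]
opening: 0.068
grasp_force: 0.0
```

Run:
```python
from h import *
o=bot.get_obs();im=camera("wrist");print(o['ee_pos'],o['tcp_rot'],o['q'].round(1))
W=pose("wrist",o)
for b in blobs(im,*BLUE,100): print(b)
c=proj(W,(.509,.246,.172));print(c)
x,y=200,120
a=cv2.resize(im[y:y+150,x:x+120],None,fx=4,fy=4,interpolation=cv2.INTER_CUBIC);cv2.imwrite("pics/w2z.png",a[:,:,::-1])
```

```text
[0.50726782 0.24731617 0.22899495] [ 1.79990673e+02 -1.39927250e-01 -1.49895314e+02] [26.   6.8 10.2 93.6 -0.  -4.1]
(array([377.3,  58.4]), [348, 32, 59, 51, 1883])
(array([256.3, 209. ]), [242, 190, 30, 38, 1073])
[250.33749759 216.15042303]
```

View pics/w2z.png

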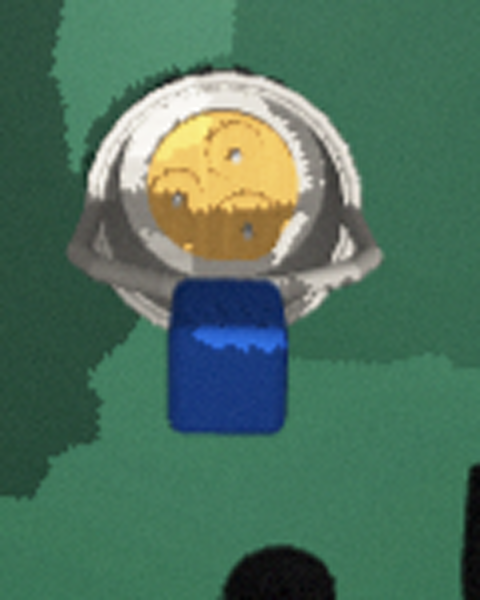

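The grip is square to the jaws and centred about 2 mm off along tool y. I'll descend and grasp it.

>>> {"name": "send_rows", "arguments": {
  "linear": [
    [0,0.0024,0.01],
    [0,0,0.022],
    [0,0,0.022],
    [0,0,0.02],
    [0,0,0],
    [0,0,0],
    [0,0,0],
    [0,0,0]
  ],
  "twist": [
    [0,0,0],
    [0,0,0],
    [0,0,0],
    [0,0,0],
    [0,0,0],
    [0,0,0],
    [0,0,0],
    [0,0,0]
  ],
  "gripper": [80,80,80,80,80,0,0,0],
  "grip_force": 50
}}

```text
time: 3.08
ee_pos: [0.5071, 0.2498, 0.1573]
tcp_rot: [-180.0, 0.1, -149.9]
wrist_force: [1.9, 0.3, 4.8]
opening: 0.0213
grasp_force: 50.3
```

>>> {"name": "send_rows", "arguments": {
  "linear": [
    [0,0,-0.01],
    [0,0,-0.025],
    [0,0,-0.03],
    [0,0,-0.03],
    [0,0,-0.03],
    [0,0,-0.02],
    [0,0,0]
  ],
  "twist": [
    [0,0,0],
    [0,0,0.4],
    [0,0,0.6],
    [0,0,0.6],
    [0,0,0.6],
    [0,0,0.4],
    [0,0,0.23]
  ],
  "gripper": [0,0,0,0,0,0,0]
}}

```text
time: 3.95
ee_pos: [0.5069, 0.2498, 0.3036]
tcp_rot: [179.9, 0.1, -178.2]
wrist_force: [0.4, 0.3, -1.9]
opening: 0.0208
grasp_force: 49.4
```

>>> {"name": "send_rows", "arguments": {
  "linear": [
    [0.012,-0.015,0],
    [0.013,-0.035,0],
    [0.013,-0.045,0],
    [0.013,-0.05,0],
    [0,-0.05,0],
    [0,-0.045,0],
    [0,-0.035,0],
    [0,-0.015,0]
  ],
  "twist": [
    [0,0,0],
    [0,0,0],
    [0,0,0],
    [0,0,0],
    [0,0,0],
    [0,0,0],
    [0,0,0],
    [0,0,0]
  ],
  "gripper": [0,0,0,0,0,0,0,0]
}}

```text
time: 4.95
ee_pos: [0.4648, -0.0434, 0.3018]
tcp_rot: [-180.0, 0.0, -178.3]
wrist_force: [-0.5, 0.3, -1.7]
opening: 0.0214
grasp_force: 49.6
```

Run:
```python
from h import *
o=bot.get_obs();print(o['ee_pos'],o['tcp_rot'],o['time'])
s=camera("side");w=camera("wrist");t=camera("top")
S=pose("side");print("side yel",blobs(s,*YEL,3),"top",blobs(t,*YEL,2)[:6]);print(proj(S,o['ee_pos']-[0,0,.037]))
a=cv2.resize(s[120:270,160:360],None,fx=4,fy=4,interpolation=cv2.INTER_CUBIC)
c=np.zeros((600,800,3),np.uint8);c[:]=a[:600,:800];cv2.imwrite("pics/s3.png",c[:,:,::-1])
d=np.zeros((384,800,3),np.uint8);d[:,:512]=w;d[:300,512:]=cv2.resize(t[100:200,210:306],(288,300),interpolation=cv2.INTER_CUBIC);cv2.imwrite("pics/w3.png",d[:,:,::-1])
```

```text
[ 0.46482216 -0.04338674  0.30176134] [-1.79997933e+02  1.21780669e-02 -1.78252116e+02] 4.95
side yel [(array([361.4, 115.6]), [360, 114, 4, 5, 12]), (array([217.3, 149.3]), [216, 147, 4, 6, 15]), (array([ 76.8, 253.6]), [72, 244, 10, 21, 94]), (array([276.8, 288.2]), [276, 287, 3, 3, 5])] top [(array([417.5, 159.8]), [415, 156, 6, 8, 29]), (array([394.7, 171.3]), [393, 170, 4, 4, 6]), (array([396. , 175.8]), [395, 175, 3, 3, 6]), (array([403. , 175.3]), [402, 175, 3, 2, 3]), (array([322.9, 185.6]), [318, 181, 11, 10, 47]), (array([172., 205.]), [170, 205, 5, 1, 5])]
[250.92707126 141.25654754]
```

View pics/s3.png

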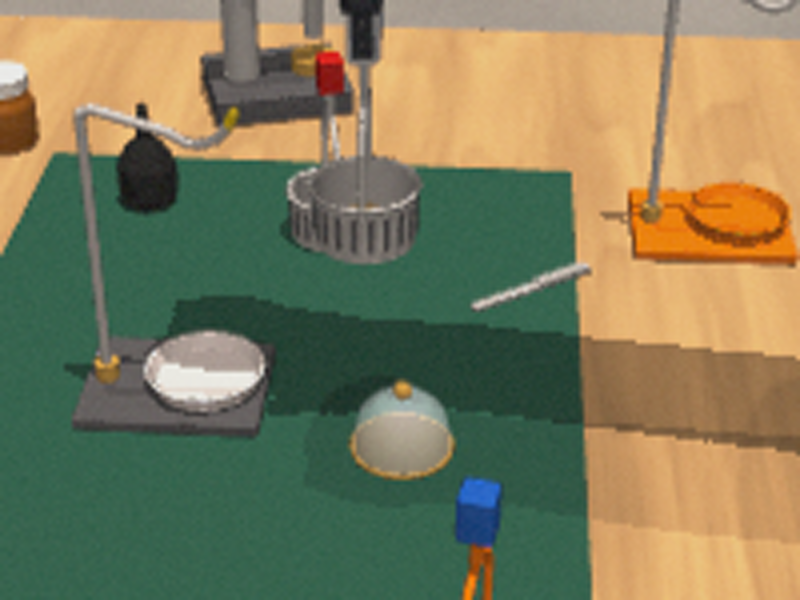

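View pics/w3.png

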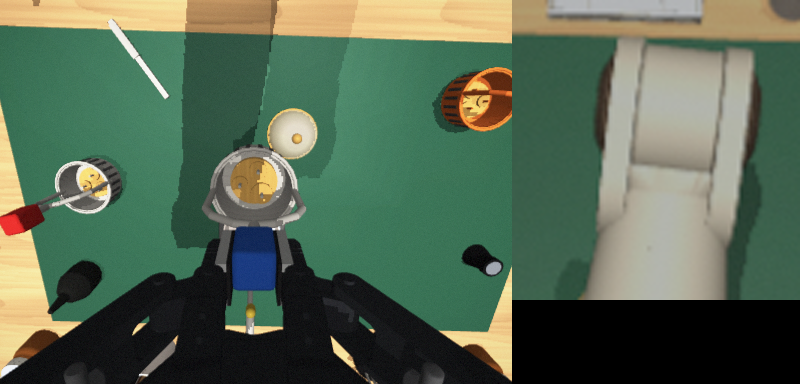

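The wrist view shows the yellow hook tip at (250,313), directly behind the blue grip. The side view shows the basket hanging upright in the gripper, clear of the hook on its open side.

Run:
```python
from h import *
o=bot.get_obs();w=cv2.imread("pics/w3.png")[:,:512,::-1].copy()
W,S=pose("wrist",o),pose("side")
b=[b for b in blobs(w,*YEL,5) if 290<b[0][1]<330];print(b)
for p in [b[0][0]]:
    print(onz(W,p,.24),tri([ray(W,p),ray(S,(217.3,149.3))]))
print("bar behind",onz(W,(249.5,331),.225)); print(onz(S,(160+198/4,120+143/4),.219))
```

```text
[(array([250.1, 312.9]), [246, 309, 9, 9, 69])]
[ 0.55567607 -0.04173386  0.24      ] (array([ 0.55769838, -0.04170761,  0.23775002]), [0.0, 0.0])
bar behind [ 0.58968344 -0.04154209  0.225     ]
[ 0.57982648 -0.03766968  0.219     ]
```

>>> {"name": "send_rows", "arguments": {
  "linear": [
    [-0.01,-0.001,0],
    [-0.02,0,0],
    [-0.024,0,0],
    [-0.024,0,0],
    [-0.02,0,0],
    [-0.012,0,0],
    [-0.006,0,0],
    [0,0,0]
  ],
  "twist": [
    [0,0,0],
    [0,0,0],
    [0,0,0],
    [0,0,0],
    [0,0,0],
    [0,0,0],
    [0,0,0],
    [0,0,0]
  ],
  "gripper": [0,0,0,0,0,0,0,0]
}}

```text
time: 6.1
ee_pos: [0.5811, -0.0389, 0.3011]
tcp_rot: [180.0, -0.0, -178.1]
wrist_force: [-0.2, 0.5, -1.9]
opening: 0.021
grasp_force: 49.6
```

Run:
```python
from h import *
o=bot.get_obs();print(o['ee_pos'],o['wrist_force'])
s=camera("side");w=camera("wrist")
S,W=pose("side"),pose("wrist",o);print(proj(S,o['ee_pos']-[0,0,.037]),proj(W,(.557,-.0417,.24)))
a=cv2.resize(s[120:220,160:280],(600,500),interpolation=cv2.INTER_CUBIC)
d=np.zeros((500,800,3),np.uint8);d[:,:600]=a;d[:400,600:]=cv2.resize(w[184:384,200:300],(200,400),interpolation=cv2.INTER_CUBIC);cv2.imwrite("pics/s4.png",d[:,:,::-1])
```

```text
[ 0.58106885 -0.03885186  0.30114443] [-0.21212007  0.45405276 -1.94675868]
[208.14054013 140.75764987] [250.37497045 181.37889575]
```

View pics/s4.png

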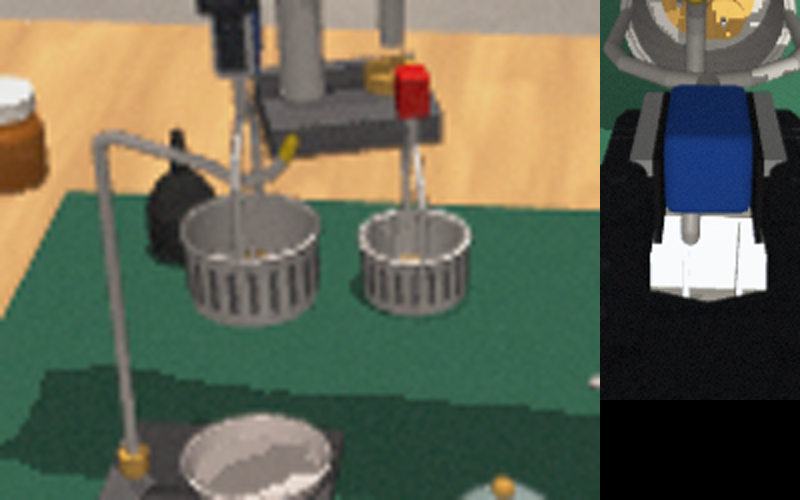

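The side view shows the handle wire over the hook's lowest part with the bar through the handle opening. The wrist crop shows the bar about 4 mm to the -y side of the grip. I'll correct that and lower.

>>> {"name": "send_rows", "arguments": {
  "linear": [
    [0.002,-0.0035,0],
    [0,0,0.008],
    [0,0,0.012],
    [0,0,0.01],
    [0,0,0.006],
    [0,0,0.003],
    [0,0,0],
    [0,0,0]
  ],
  "twist": [
    [0,0,0],
    [0,0,0],
    [0,0,0],
    [0,0,0],
    [0,0,0],
    [0,0,0],
    [0,0,0],
    [0,0,0]
  ],
  "gripper": [0,0,0,0,0,0,0,0]
}}

```text
time: 7.2
ee_pos: [0.5792, -0.0427, 0.2625]
tcp_rot: [180.0, 0.0, -178.1]
wrist_force: [0.2, 0.5, -2.0]
opening: 0.0212
grasp_force: 49.7
```

>>> {"name": "send_rows", "arguments": {
  "linear": [
    [0,0,0.001],
    [0,0,0]
  ],
  "twist": [
    [0,0,0],
    [0,0,0]
  ],
  "gripper": [0,0]
}}

```text
time: 7.45
ee_pos: [0.5794, -0.0427, 0.2619]
tcp_rot: [-180.0, 0.1, -178.1]
wrist_force: [0.5, 0.1, 2.7]
opening: 0.0213
grasp_force: 50.3
```

Contact: the hook now carries the basket. I'll release gently.

>>> {"name": "send_rows", "arguments": {
  "linear": [
    [0,0,0],
    [0,0,0],
    [0,0,0],
    [0,0,0],
    [0,0,0],
    [0,0,0],
    [0,0,0],
    [0,0,0]
  ],
  "twist": [
    [0,0,0],
    [0,0,0],
    [0,0,0],
    [0,0,0],
    [0,0,0],
    [0,0,0],
    [0,0,0],
    [0,0,0]
  ],
  "gripper": [0,26,28,31,35,42,50,60],
  "grip_force": 20
}}

```text
time: 8.45
ee_pos: [0.5791, -0.0427, 0.2613]
tcp_rot: [180.0, 0.0, -178.1]
wrist_force: [0.2, 1.0, -0.2]
opening: 0.0513
grasp_force: 0.0
```

Run:
```python
from h import *
o=bot.get_obs();print(o['ee_pos'],o['wrist_force'])
s=camera("side");w=camera("wrist")
a=cv2.resize(s[120:220,160:280],(600,500),interpolation=cv2.INTER_CUBIC)
d=np.zeros((500,800,3),np.uint8);d[:,:600]=a;d[:400,600:]=cv2.resize(w[184:384,200:300],(200,400),interpolation=cv2.INTER_CUBIC);cv2.imwrite("pics/s5.png",d[:,:,::-1])
```

```text
[ 0.57912293 -0.04266963  0.26130251] [ 0.20991048  1.02083289 -0.23163121]
```

View pics/s5.png

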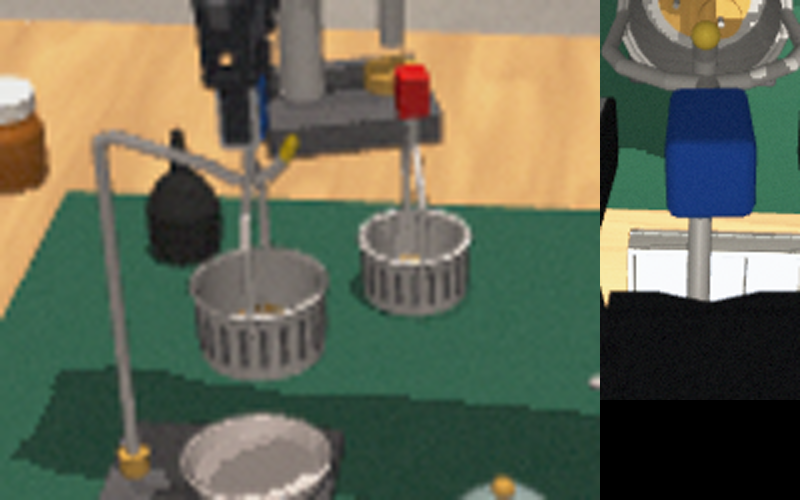

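The basket hangs on the hook with the jaws clear of the grip on both sides (grip at 665–755 in the crop). I'll retreat straight up.

>>> {"name": "send_rows", "arguments": {
  "linear": [
    [0,0,-0.01],
    [0,0,-0.025],
    [0,0,-0.03],
    [0,0,-0.03],
    [0,0,-0.02],
    [0,0,0],
    [0,0,0],
    [0,0,0]
  ],
  "twist": [
    [0,0,0],
    [0,0,0],
    [0,0,0],
    [0,0,0],
    [0,0,0],
    [0,0,0],
    [0,0,0],
    [0,0,0]
  ],
  "gripper": [60,60,60,60,60,60,60,60]
}}

```text
time: 9.55
ee_pos: [0.579, -0.0427, 0.3753]
tcp_rot: [180.0, -0.1, -178.1]
wrist_force: [0.4, -0.0, 0.4]
opening: 0.0514
grasp_force: 0.0
```

>>> {"name": "send_rows", "arguments": {
  "linear": [
    [0,0,0],
    [0,0,0],
    [0,0,0],
    [0,0,0],
    [0,0,0],
    [0,0,0],
    [0,0,0],
    [0,0,0]
  ],
  "twist": [
    [0,0,0],
    [0,0,0],
    [0,0,0],
    [0,0,0],
    [0,0,0],
    [0,0,0],
    [0,0,0],
    [0,0,0]
  ],
  "gripper": [60,60,60,60,60,60,60,60]
}}

```text
time: 10.55
ee_pos: [0.5791, -0.0427, 0.3763]
tcp_rot: [180.0, -0.0, -178.1]
wrist_force: [0.1, -0.2, 0.2]
opening: 0.0514
grasp_force: 0.0
```

Run:
```python
from h import *
o=bot.get_obs();print(o['ee_pos'],o['wrist_force'])
s=camera("side");cv2.imwrite("pics/s6.png",cv2.resize(s[100:310,150:330],(600,600))[:,:,::-1])
```

```text
[ 0.57911996 -0.04270089  0.37626767] [ 0.07216338 -0.18401694  0.24940174]
```

View pics/s6.png

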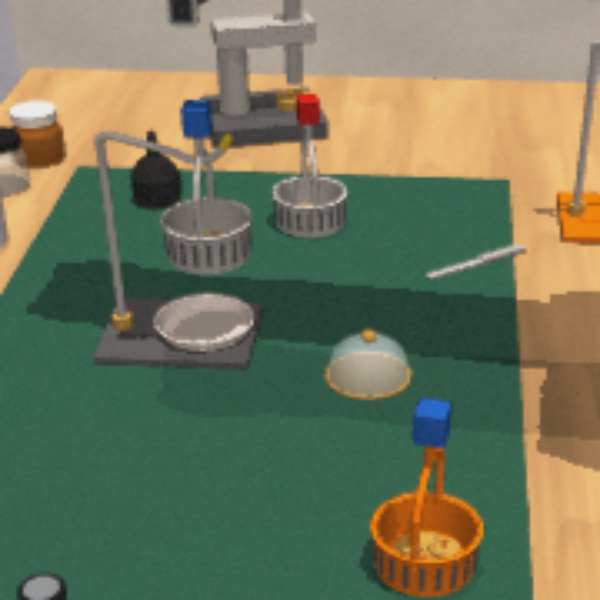

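The basket hangs upright and free above the dish, and the gripper is clear at the top. Everything else is where it was.

```bash
python3 -c "
from workcell import ticket
print(ticket.job_done())"
```

```text
the job is handed in; nothing more can be done
None
```

The blue-grip basket hangs upright and free on the drain stand's hook above the white dish, the arm has let go and is clear, and I handed the job in at about 10.6 s; the final side view shows everything else in it undisturbed.

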